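# Set the hold-downs on a folded tray

## Robot

A 6-joint arm with a two-finger parallel gripper is mounted at the origin on the work surface. World frame = base frame: x ahead of the robot, y to its left, z up, the work surface at z = 0. Lengths are in m, angles in rad, forces in N, time in s.
With the tool pointing down it reaches from about 0.3 to 0.775 m from the base axis. Payload 14.6 kg.
Tool frame: the origin (TCP) lies on the centre line of the jaws, within the pads' length; the fingertips stand 17 mm ahead of it and the grasp point (between the pads) lies 2 mm behind it; z points along the fingers, x is the direction in which the jaws open and shut, and the axes are right-handed (so a half turn about z gives the same grasp; the last joint's range is limited). The gripper opens to 94 mm and grips with 3 to 60 N. Pads are 16 mm wide; open, the fingers measure 119 mm over their backs; the gripper's body (75 mm by 177 mm) begins 78 mm behind the grasp point.
Start: joints at [-1.347, 0.3, 1.521, -0, 1.321, -0.067], TCP at [0.158, -0.527, 0.222] pointing down, gripper open.
Joint ranges: [-3.03, 3.03], [-0.79, 2.21], [0.23, 2.52], [-1.04, 4.18], [0, 3.07], [-2.55, 2.55]. Speed limits (rad/s): [2.22, 2.22, 2.57, 3.14, 3.14, 3.14].

## Interface

Orientations are given as [roll, pitch, yaw] about the fixed x, y, z axes, in that order (R = Rz(yaw) Ry(pitch) Rx(roll)).
In Python, from station import ctrl gives the robot as it stands. The module is installed in compiled form; this text tells all that it offers.
- The arm moves only by the tool drive_tool, never from a script. Its argument "increments" is a list of rows, each a list of 3 entries, a list of its own where there are three numbers: the turn, a rotation vector about the tool's x, y, z in degrees, then the shift along the tool's x, y, z in mm, then the opening, from 0 (shut) to 1 (fully open). In form: [[[ax, ay, az], [dx, dy, dz], hand], ...]. A call has 1 to 20 rows; each row shifts and turns the commanded pose from where the row before left it, along the tool's axes as they then stand; what a row does not reach is not made up. A row lasts 1/8 s, in which the tool goes at most 62.5 mm and 10.7 degrees, less where a joint would pass 70% of its speed; a pose out of reach is approached as far as the arm can. A call with a gripper value outside its range is refused whole. The fingers move at their own pace and stop on an object; "squeeze" is the grip in N (left out, the last holds). Time passes only in rows, so rows that do not move let the fingers close. It gives the time, the measured TCP pose, the force and the opening at its end, in the units of the state.
- ctrl.get_obs(): the state, without advancing time (a new reading comes with each control period).
- ctrl.camera(name): name is "scene" or "top"; returns the picture (480x640x3 uint8, red, green, blue); there is no depth.
- ctrl.calibration(name): a dict with "fx", "fy", "cx", "cy" (pixels), "rvec" (rotation vector, rad) and "tvec" (3), from world to camera coordinates, as OpenCV has them. Camera axes: x right, y down, z forward; pixel columns grow to the right and rows downward; lengths in m; the calibration is good to about 2 mm. A picture is of the moment at which its call begins. calibration takes no time and is no camera call.
- ctrl.hand_in(): hands the job in, once; it reports no verdict.
The state is a dict: "time_s": time; "qpos": joint angles; "joint_vel": joint speeds; "tau": joint torques, N m; "ee_pos": TCP position; "eef_rot": TCP orientation; "force": force on the tool from outside, world axes, zero at the start; "moment": the same for the moment, N m; "grip_width": finger opening in m.
Only numpy, scipy, OpenCV 4.12 (cv2) and the standard library are available. Lean on these libraries where they do the work, as an engineer would, in place of code of your own. Each camera call takes 0.05 s, during which the arm holds its last target.

## Task

Set three of the hold-downs along the edge of the steel tray by touching the cap of each plunger from above with the fingertips, lightly, in this order: the wide round disc, then the square, then the long narrow bar. Touch each just enough that it visibly sinks about 5 mm and stays down; never drive one to the bottom, hit a post hard or pull a plunger up. Leave the plunger with the small ball top raised, and do not disturb the loose tools and the can.

Things in the scene. Friction and masses are not known exactly. Their poses are not given: they have to be found in the camera images.
- tray: folded stainless tray, fixed: flat sheet 260 mm (its x) by 400 mm (its y), 3 mm thick, with an upright wall 30 mm high standing 40 mm in from every edge. Origin: centre of its underside, on the table. The four posts stand in a row along its -x edge, their yaw the same as the tray's, 90 mm apart, in an order that changes from start to start.
- disc_post: hold-down post of dark steel, fixed to the table; carries the plunger whose cap is a flat round disc 44 mm across and 8 mm thick. Origin: on the table surface under the plunger's axis, z up. Its 55 mm square base and its column stand on the -x side (x -81 to -26 mm); the guide tube round the plunger is 28 mm across, up to 75 mm high; no fixed part is above 75 mm. All posts have the same height.
- disc_top (a point): centre of the top of the black plastic cap (a flat round disc 44 mm across and 8 mm thick) of this post's plunger; 100 mm above the table before it is touched; it moves with the plunger. The three flat caps are level.
- disc (a joint): how far the plunger is pushed down, m: 0 as found (raised), 0.014 bottomed, negative if pulled up. Vertical slide with a soft spring and a friction guide: it starts to move at about 2.5 N, is 5 mm down at about 5 N, 7 mm at 6 N, bottoms at about 9.5 N; let go, it stays down at the depth reached, but springs back to about 5 mm if it was pushed deeper. Its rubber foot hangs about 4.5 mm above the tray's flange when raised.
- square_post: hold-down post of dark steel, fixed to the table; carries the plunger whose cap is a flat square plate 30 x 30 mm and 8 mm thick. Origin: on the table surface under the plunger's axis, z up. Its 55 mm square base and its column stand on the -x side (x -81 to -26 mm); the guide tube round the plunger is 28 mm across, up to 75 mm high; no fixed part is above 75 mm. All posts have the same height.
- square_top (a point): centre of the top of the black plastic cap (a flat square plate 30 x 30 mm and 8 mm thick) of this post's plunger; 100 mm above the table before it is touched; it moves with the plunger. The three flat caps are level.
- square (a joint): how far the plunger is pushed down, m: 0 as found (raised), 0.014 bottomed, negative if pulled up. Vertical slide with a soft spring and a friction guide: it starts to move at about 2.5 N, is 5 mm down at about 5 N, 7 mm at 6 N, bottoms at about 9.5 N; let go, it stays down at the depth reached, but springs back to about 5 mm if it was pushed deeper. Its rubber foot hangs about 4.5 mm above the tray's flange when raised.
- bar_post: hold-down post of dark steel, fixed to the table; carries the plunger whose cap is a flat narrow bar 16 mm (along x of its post) by 60 mm (along y) and 8 mm thick. Origin: on the table surface under the plunger's axis, z up. Its 55 mm square base and its column stand on the -x side (x -81 to -26 mm); the guide tube round the plunger is 28 mm across, up to 75 mm high; no fixed part is above 75 mm. All posts have the same height.
- bar_top (a point): centre of the top of the black plastic cap (a flat narrow bar 16 mm (along x of its post) by 60 mm (along y) and 8 mm thick) of this post's plunger; 100 mm above the table before it is touched; it moves with the plunger. The three flat caps are level.
- bar (a joint): how far the plunger is pushed down, m: 0 as found (raised), 0.014 bottomed, negative if pulled up. Vertical slide with a soft spring and a friction guide: it starts to move at about 2.5 N, is 5 mm down at about 5 N, 7 mm at 6 N, bottoms at about 9.5 N; let go, it stays down at the depth reached, but springs back to about 5 mm if it was pushed deeper. Its rubber foot hangs about 4.5 mm above the tray's flange when raised.
- dome_post: hold-down post of dark steel, fixed to the table; carries the plunger whose cap is a small round ball 22 mm across. Origin: on the table surface under the plunger's axis, z up. Its 55 mm square base and its column stand on the -x side (x -81 to -26 mm); the guide tube round the plunger is 28 mm across, up to 75 mm high; no fixed part is above 75 mm. All posts have the same height.
- dome_top (a point): centre of the top of the black plastic cap (a small round ball 22 mm across) of this post's plunger; 100 mm above the table before it is touched; it moves with the plunger. The three flat caps are level.
- dome (a joint): how far the plunger is pushed down, m: 0 as found (raised), 0.014 bottomed, negative if pulled up. Vertical slide with a soft spring and a friction guide: it starts to move at about 2.5 N, is 5 mm down at about 5 N, 7 mm at 6 N, bottoms at about 9.5 N; let go, it stays down at the depth reached, but springs back to about 5 mm if it was pushed deeper. Its rubber foot hangs about 4.5 mm above the tray's flange when raised.
- wire_brush: bystander: hand brush about 200 mm long lying in the tray, loose; origin at its underside
- magnet_square: bystander: small L-shaped aluminium magnet square, foot 90 x 18 x 22 mm, upright leg to 92 mm high, standing loose on the robot's side of the posts; origin: centre of the foot's underside
- level: bystander: yellow spirit level 200 mm long (its y), 24 mm wide, 45 mm high, standing loose in the tray; origin: centre of its underside
- spray_can: bystander: grey can, 52 mm across, 130 mm high, standing loose beside the row of posts; origin: centre of its underside

How it is judged:
On the way, in this order (a step that is already met when the one before it is completed fails the run):
1. the disc-topped plunger has sunk at least 3 mm (value of joint disc above 0.003 m), for 0.2 s.
2. the square-topped plunger has sunk at least 3 mm (value of joint square above 0.003 m), for 0.2 s.
3. the bar-topped plunger has sunk at least 3 mm (value of joint bar above 0.003 m), for 0.2 s.
At the end, for the whole second after the job is handed in: The disc, square and bar plungers stand still, each 3 to 9 mm down; the ball-topped plunger is within 2 mm of its raised position (value of joint disc between 0.003 and 0.009 m and velocity of joint disc between -0.005 and 0.005 m/s and value of joint square between 0.003 and 0.009 m and velocity of joint square between -0.005 and 0.005 m/s and value of joint bar between 0.003 and 0.009 m and velocity of joint bar between -0.005 and 0.005 m/s and value of joint dome between -0.002 and 0.002 m); the robot touches nothing.
It fails at once if a plunger was driven to the bottom (more than 12.5 mm down) (value of joint any of disc, square, bar, dome above 0.0125 m).
It fails at once if a plunger was pulled up, or the ball-topped one pushed down, by more than 2 mm (value of joint any of disc, square, bar, dome below -0.002 m or value of joint dome above 0.002 m).
It fails at once if the order was broken: the square sank before the disc, or the bar before the square ((value of joint square above 0.003 m and value of joint disc below 0.003 m) or (value of joint bar above 0.003 m and value of joint square below 0.003 m)).
It fails at once if a post or its plunger was hit with more than 20 N (contact force between any of the fingers, the arm and disc_post above 20 N or contact force between any of the fingers, the arm and square_post above 20 N or contact force between any of the fingers, the arm and bar_post above 20 N or contact force between any of the fingers, the arm and dome_post above 20 N).
It fails at once if a loose bystander was moved by more than 15 mm (distance of any of wire_brush, magnet_square, level, spray_can from where it was at the start of the episode above 0.015 m).
It also fails if it takes over 43 s, if anything falls off the work surface, if the arm or the gripper's body presses on something with over 40 N, if the wrist force passes 120 N, or if a joint passes its speed limit or range.

## Working session

There is one attempt and no reset: what is moved stays moved. The work goes in short steps, Python scripts to look and compute and a tool call to move; the robot and the scene stay as the last step left them, time stands still between calls to the robot, and variables do not carry over. Pictures are saved under pics/ and viewed, and the job is handed in when it is done.

Besides the shell and the picture viewer there is one more tool, called after "Request:" by a JSON object that holds its "api" and its "payload", one argument or row to a line. drive_tool: Moves the arm, as the interface text tells. Its arguments: {"type":"object","properties":{"increments":{"type":"array"},"squeeze":{"type":"number"}},"required":["increments"]}

```bash
mkdir -p pics
python3 - <<'E'
from station import ctrl
import cv2
for n in("scene","top"):
    cv2.imwrite(f"pics/{n}0.png",ctrl.camera(n)[:,:,::-1]); print(ctrl.calibration(n))
print(ctrl.get_obs())
E
```

```text
{'fx': 543.8194853733899, 'fy': 543.8194853733899, 'cx': 321.90488075246736, 'cy': 245.17230568343993, 'rvec': array([ 0.88413292,  2.41079047, -1.18313713]), 'tvec': array([ 0.36784324, -0.18678998,  1.21926628])}
{'fx': 549.8717841506658, 'fy': 549.8717841506658, 'cx': 322.86623230709694, 'cy': 250.8808471955487, 'rvec': array([ 2.14432358, -2.13760233,  0.23953421]), 'tvec': array([0.05043083, 0.5835737 , 0.7736495 ])}
{'time_s': 0.1, 'qpos': array([-1.34659856e+00,  3.00415685e-01,  1.52153272e+00,  9.68196180e-06,
        1.32069977e+00, -6.66033585e-02]), 'joint_vel': array([ 0.00063109, -0.0022946 , -0.00280099, -0.00140428,  0.0005429 ,
        0.00085373]), 'tau': array([ 1.25175768e-03, -5.32645404e+01, -3.53283691e+01,  7.09282723e-02,
        2.35116330e-02, -5.90768650e-05]), 'ee_pos': array([ 0.15764373, -0.52668996,  0.22193718]), 'eef_rot': array([-3.14151305e+00,  1.05255998e-03, -1.27999756e+00]), 'force': array([-0.58009062, -0.06869888,  0.38922184]), 'moment': array([-0.02522372, -0.00247303,  0.01197321]), 'grip_width': 0.09404115422415242}
```

View pics/scene0.png

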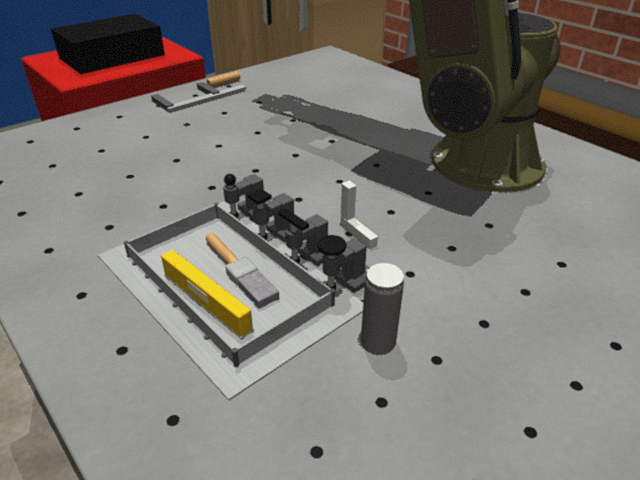

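View pics/top0.png

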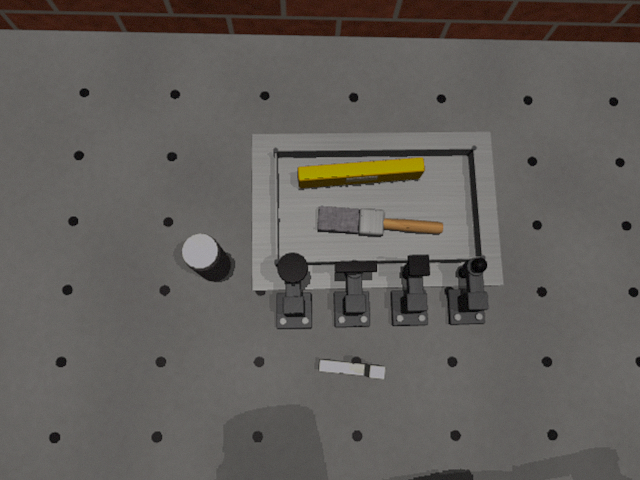

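The top view shows, left to right, disc (293,268), bar (356,267), square (418,265) and ball (477,266), with the can at (205,255). I'll zoom in to measure.

```bash
cat > h.py <<'E'
import numpy as np,cv2
from station import ctrl
def cal(n):
    c=ctrl.calibration(n);K=np.array([[c['fx'],0,c['cx']],[0,c['fy'],c['cy']],[0,0,1]]);return K,np.array(c['rvec']),np.array(c['tvec'])
def back(n,uv,z):
    K,r,t=cal(n);R=cv2.Rodrigues(r)[0];d=R.T@np.linalg.inv(K)@np.array([uv[0],uv[1],1.]);o=-R.T@t
    return o+d*(z-o[2])/d[2]
def proj(n,p):
    K,r,t=cal(n);return cv2.projectPoints(np.array(p,float).reshape(-1,3),r,t,K,None)[0].reshape(-1,2)
E
python3 - <<'E'
import cv2
from h import *
a=cv2.imread('pics/top0.png')[235:335,250:510];cv2.imwrite('pics/top0z.png',cv2.resize(a,None,fx=3,fy=3,interpolation=cv2.INTER_CUBIC))
a=cv2.imread('pics/scene0.png')[160:300,200:400];cv2.imwrite('pics/scene0z.png',cv2.resize(a,None,fx=4,fy=4,interpolation=cv2.INTER_CUBIC))
for n,uv in dict(disc=(293,268),bar=(356,267),sq=(418,265),dome=(477,266)).items(): print(n,back('top',uv,.1))
print('can',back('top',(200,251),.13),'sq legtop',back('top',(377,372),.092))
for n,uv in dict(disc=(332,244),bar=(292,219)).items(): print(n,back('scene',uv,.1))
E
```

```text
disc [0.54986815 0.09606821 0.1       ]
bar [0.55178613 0.00719205 0.1       ]
sq [ 0.55515185 -0.08114548  0.1       ]
dome [ 0.55419212 -0.16581624  0.1       ]
can [0.56773437 0.22117468 0.13      ] sq legtop [ 0.40654181 -0.02098668  0.092     ]
disc [0.55315662 0.10293526 0.1       ]
bar [0.55870712 0.01347146 0.1       ]
```

View pics/top0z.png

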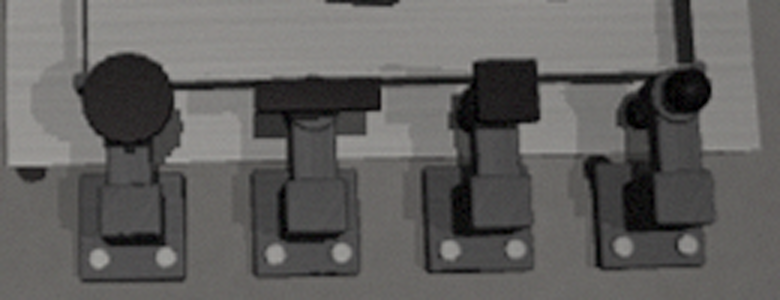

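View pics/scene0z.png

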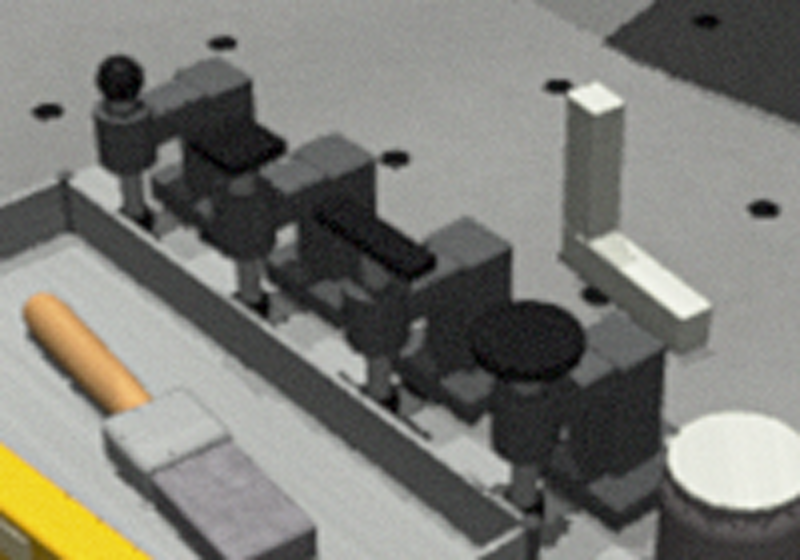

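Request:
{"api": "drive_tool", "payload": {
  "increments": [
    [[0, 0, 7.5], [0, 0, 0], 0],
    [[0, 0, 7.5], [0, 0, 0], 0],
    [[0, 0, 0], [-20, -13.4, 0], 0],
    [[0, 0, 0], [-38, -25.5, 0], 0],
    [[0, 0, 0], [-41, -27.5, 0], 0],
    [[0, 0, 0], [-41, -27.5, 0], 0],
    [[0, 0, 0], [-41, -27.5, 0], 0],
    [[0, 0, 0], [-41, -27.5, 0], 0],
    [[0, 0, 0], [-41, -27.5, 0], 0],
    [[0, 0, 0], [-41, -27.5, 0], 0],
    [[0, 0, 0], [-41, -27.5, 0], 0],
    [[0, 0, 0], [-41, -27.5, 0], 0],
    [[0, 0, 0], [-41, -27.5, 0], 0],
    [[0, 0, 0], [-41, -27.5, 0], 0],
    [[0, 0, 0], [-41, -27.5, 0], 0],
    [[0, 0, 0], [-41, -27.5, 0], 0],
    [[0, 0, 0], [-41, -27.5, 0], 0],
    [[0, 0, 0], [-20, -13.4, 0], 0],
    [[0, 0, 0], [-2, -1, 30], 0],
    [[0, 0, 0], [0, 0, 30], 0]
  ],
  "squeeze": 10
}}

```text
time_s: 2.6
ee_pos: [0.5504, 0.0982, 0.1613]
eef_rot: [3.141, -0.0, -1.541]
force: [-0.2, 0.0, -0.2]
grip_width: 0.0007
```

Request:
{"api": "drive_tool", "payload": {
  "increments": [
    [[0, 0, 0], [0, 0, 0], 0],
    [[0, 0, 0], [0, 0, 0], 0]
  ]
}}

```text
time_s: 2.85
ee_pos: [0.551, 0.0977, 0.1636]
eef_rot: [-3.14, 0.0, -1.542]
force: [-0.2, -0.5, 0.9]
grip_width: 0.0003
```

Run:
```python
from h import *
o=ctrl.get_obs();print(o['time_s'],o['ee_pos'],o['eef_rot'],o['force'],o['grip_width'])
a=ctrl.camera('top')[:,:,::-1];b=ctrl.camera('scene')[:,:,::-1]
A=cv2.resize(a[200:350,220:420],(400,300));B=cv2.resize(b[140:290,240:440],(400,300))
cv2.imwrite('pics/1.png',cv2.resize(np.hstack([A,B]),None,fx=1,fy=1))
```

```text
2.85 [0.55096174 0.09771869 0.16362018] [-3.14042625e+00  1.15143381e-04 -1.54198058e+00] [-0.16012992 -0.49988752  0.88051468] 0.0002895492026114113
```

View pics/1.png

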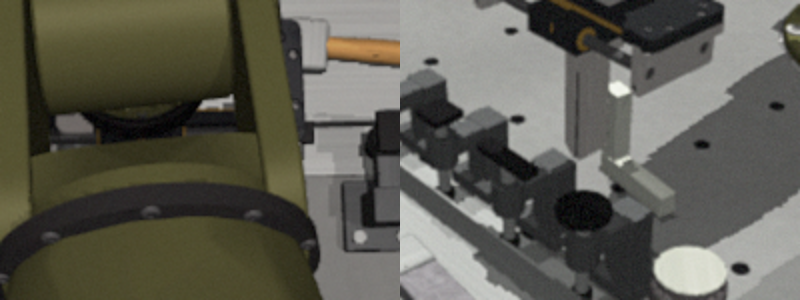

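Request:
{"api": "drive_tool", "payload": {
  "increments": [
    [[0, 0, 0], [0, 0, 15], 0],
    [[0, 0, 0], [0, 0, 15], 0],
    [[0, 0, 0], [0, 0, 10], 0],
    [[0, 0, 0], [0, 0, 3], 0],
    [[0, 0, 0], [0, 0, 0], 0],
    [[0, 0, 0], [0, 0, 0], 0]
  ]
}}

```text
time_s: 3.7
ee_pos: [0.5508, 0.0978, 0.1199]
eef_rot: [-3.141, 0.0, -1.542]
force: [0.2, 0.0, -1.0]
grip_width: 0.0003
```

```bash
cat > look.py <<'E'
import sys
from h import *
o=ctrl.get_obs();print(o['time_s'],o['ee_pos'],'tip z',o['ee_pos'][2]-.017,o['force'],o['joint_vel'].round(4))
b=ctrl.camera('scene')[:,:,::-1]
cv2.imwrite(sys.argv[1],cv2.resize(b[150:300,200:400],(800,600),interpolation=cv2.INTER_CUBIC))
E
python3 look.py pics/2.png
```

```text
3.7 [0.55076531 0.09776822 0.11986364] tip z 0.10286363718224585 [ 0.1538436   0.02124557 -1.02216012] [ 0.0012  0.0001  0.0014  0.0014 -0.0011 -0.0004]
```

View pics/2.png

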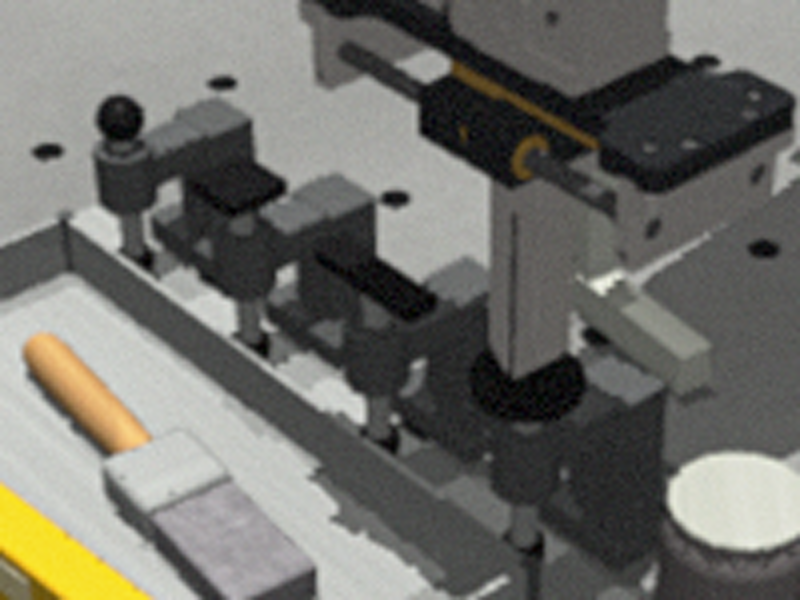

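The shut fingers stand just above the disc, tip at about (525,370) in the zoom, close to the disc centre.

Request:
{"api": "drive_tool", "payload": {
  "increments": [
    [[0, 0, 0], [0, 0, 1], 0],
    [[0, 0, 0], [0, 0, 1], 0],
    [[0, 0, 0], [0, 0, 1], 0],
    [[0, 0, 0], [0, 0, 1], 0],
    [[0, 0, 0], [0, 0, 1], 0],
    [[0, 0, 0], [0, 0, 0], 0],
    [[0, 0, 0], [0, 0, 0], 0]
  ]
}}

```text
time_s: 4.62
ee_pos: [0.5506, 0.0978, 0.1145]
eef_rot: [-3.142, 0.0, -1.542]
force: [0.6, -0.7, 2.5]
grip_width: 0.0006
```

Request:
{"api": "drive_tool", "payload": {
  "increments": [
    [[0, 0, 0], [0, 0, 1], 0],
    [[0, 0, 0], [0, 0, 1], 0],
    [[0, 0, 0], [0, 0, 1], 0],
    [[0, 0, 0], [0, 0, 0.5], 0],
    [[0, 0, 0], [0, 0, 0], 0],
    [[0, 0, 0], [0, 0, 0], 0]
  ]
}}

```text
time_s: 5.38
ee_pos: [0.5506, 0.0978, 0.111]
eef_rot: [-3.141, 0.0, -1.542]
force: [0.0, 0.1, 4.6]
grip_width: 0.0002
```

```bash
python3 look.py pics/3.png
```

```text
5.375 [0.55059135 0.09775347 0.11095637] tip z 0.09395636662984397 [0.00922253 0.05074295 4.64105482] [ 0.002  -0.0013 -0.0017 -0.0009 -0.     -0.0011]
```

View pics/3.png

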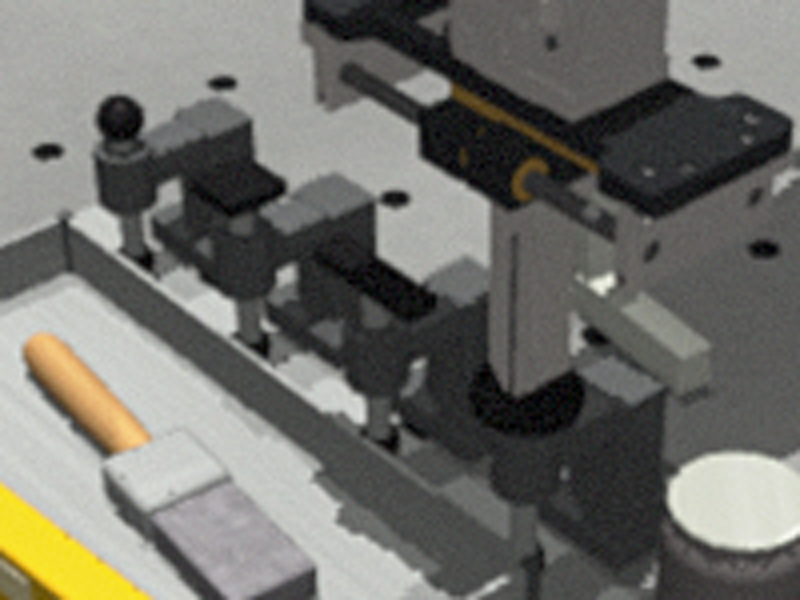

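Request:
{"api": "drive_tool", "payload": {
  "increments": [
    [[0, 0, 0], [0, 0, 0.7], 0],
    [[0, 0, 0], [0, 0, 0], 0],
    [[0, 0, 0], [0, 0, 0], 0],
    [[0, 0, 0], [0, 0, -5], 0],
    [[0, 0, 0], [0, 0, -15], 0],
    [[0, 0, 0], [0, 0, -20], 0],
    [[0, 0, 0], [0, 0, -6.2], 0],
    [[0, 0, 0], [20, 0, 0], 0],
    [[0, 0, 0], [40, 0, 0], 0],
    [[0, 0, 0], [40, 0, 0], 0],
    [[0, 0, 0], [40, 0, 0], 0],
    [[0, 0, 0], [28, 0, 0], 0],
    [[0, 0, 0], [10, 0, 0], 0],
    [[0, 0, 0], [0, 0, 15], 0],
    [[0, 0, 0], [0, 0, 15], 0],
    [[0, 0, 0], [0, 0, 5], 0],
    [[0, 0, 0], [0, 0, 0], 0],
    [[0, 0, 0], [0, 0, 0], 0]
  ]
}}

```text
time_s: 7.68
ee_pos: [0.5559, -0.08, 0.1218]
eef_rot: [-3.141, -0.0, -1.541]
force: [-0.4, -0.2, -0.1]
grip_width: 0.0001
```

```bash
python3 look.py pics/4.png
```

```text
7.675 [ 0.55591469 -0.07996233  0.12181234] tip z 0.10481233845155057 [-0.37618787 -0.18315279 -0.10538761] [-0.004  -0.0053 -0.0016 -0.0011 -0.0002 -0.001 ]
```

View pics/4.png

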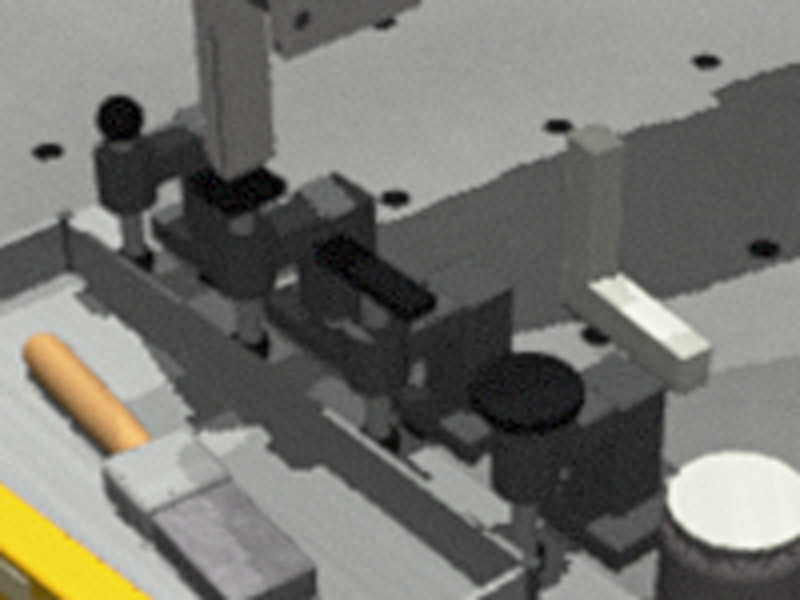

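Request:
{"api": "drive_tool", "payload": {
  "increments": [
    [[0, 0, 0], [0, 0, 2], 0],
    [[0, 0, 0], [0, 0, 1], 0],
    [[0, 0, 0], [0, 0, 1], 0],
    [[0, 0, 0], [0, 0, 1], 0],
    [[0, 0, 0], [0, 0, 1], 0],
    [[0, 0, 0], [0, 0, 1], 0],
    [[0, 0, 0], [0, 0, 1], 0],
    [[0, 0, 0], [0, 0, 0], 0],
    [[0, 0, 0], [0, 0, 0], 0]
  ]
}}

```text
time_s: 8.85
ee_pos: [0.5557, -0.0802, 0.1134]
eef_rot: [3.142, 0.0, -1.542]
force: [-0.8, -0.1, 1.4]
grip_width: 0.0005
```

Request:
{"api": "drive_tool", "payload": {
  "increments": [
    [[0, 0, 0], [0, 0, 1], 0],
    [[0, 0, 0], [0, 0, 1], 0],
    [[0, 0, 0], [0, 0, 0.8], 0],
    [[0, 0, 0], [0, 0, 0], 0],
    [[0, 0, 0], [0, 0, 0], 0]
  ]
}}

```text
time_s: 9.48
ee_pos: [0.5557, -0.0802, 0.1106]
eef_rot: [-3.142, 0.0, -1.542]
force: [-0.8, 0.3, 4.5]
grip_width: 0.0004
```

```bash
python3 look.py pics/5.png
```

```text
9.475 [ 0.55571667 -0.08018215  0.11061177] tip z 0.09361176919192281 [-0.79622036  0.34241768  4.54554287] [-0.0006  0.0014 -0.0005 -0.0011  0.0014  0.0009]
```

View pics/5.png

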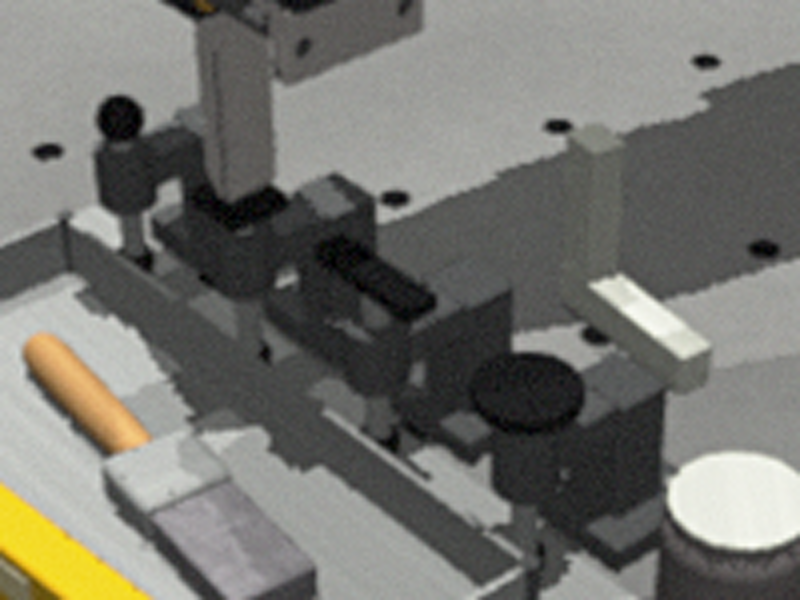

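Request:
{"api": "drive_tool", "payload": {
  "increments": [
    [[0, 0, 0], [0, 0, 0.5], 0],
    [[0, 0, 0], [0, 0, 0], 0],
    [[0, 0, 0], [0, 0, 0], 0],
    [[0, 0, 0], [0, 0, -5], 0],
    [[0, 0, 0], [0, 0, -15], 0],
    [[0, 0, 0], [0, 0, -20], 0],
    [[0, 0, 0], [0, 0, -6.3], 0],
    [[0, 0, 0], [-20, 0, 0], 0],
    [[0, 0, 0], [-35, 0, 0], 0],
    [[0, 0, 0], [-25, 0, 0], 0],
    [[0, 0, 0], [-9, 0, 0], 0],
    [[0, 0, 0], [0, 0, 15], 0],
    [[0, 0, 0], [0, 0, 15], 0],
    [[0, 0, 0], [0, 0, 5], 0],
    [[0, 0, 0], [0, 0, 0], 0],
    [[0, 0, 0], [0, 0, 0], 0]
  ]
}}

```text
time_s: 11.52
ee_pos: [0.5533, 0.0086, 0.1218]
eef_rot: [-3.141, -0.0, -1.542]
force: [-0.9, 0.5, 1.2]
grip_width: 0.0005
```

```bash
python3 look.py pics/6.png
```

```text
11.525 [0.55333207 0.00856184 0.12177431] tip z 0.10477430634038734 [-0.87821495  0.51591658  1.20033974] [-0.0006 -0.004  -0.0002 -0.0008 -0.0001 -0.0015]
```

View pics/6.png

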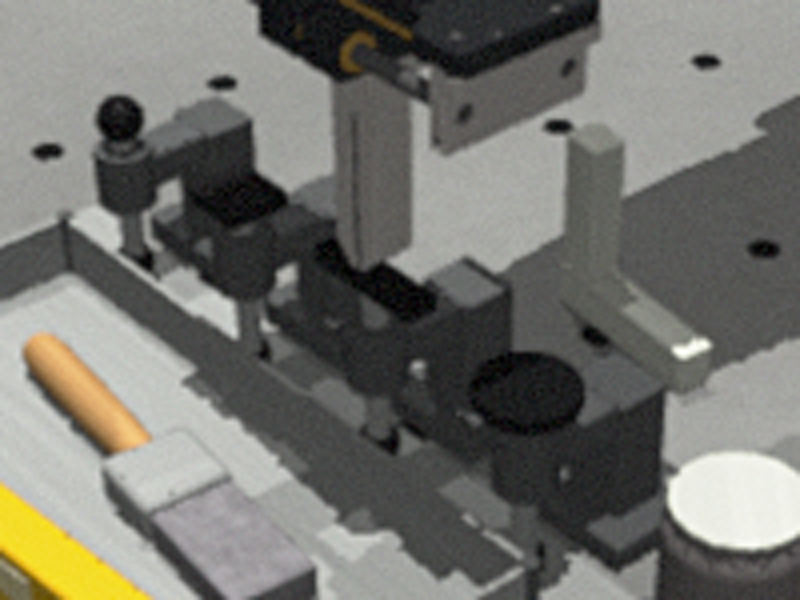

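Disc and square stay down, and the fingers are above the middle of the bar.

Request:
{"api": "drive_tool", "payload": {
  "increments": [
    [[0, 0, 0], [0, 0, 2], 0],
    [[0, 0, 0], [0, 0, 1], 0],
    [[0, 0, 0], [0, 0, 1], 0],
    [[0, 0, 0], [0, 0, 1], 0],
    [[0, 0, 0], [0, 0, 1], 0],
    [[0, 0, 0], [0, 0, 1], 0],
    [[0, 0, 0], [0, 0, 1], 0],
    [[0, 0, 0], [0, 0, 0], 0],
    [[0, 0, 0], [0, 0, 0], 0]
  ]
}}

```text
time_s: 12.7
ee_pos: [0.5531, 0.0088, 0.1134]
eef_rot: [-3.142, 0.0, -1.542]
force: [0.3, 0.5, 2.8]
grip_width: 0.0005
```

Request:
{"api": "drive_tool", "payload": {
  "increments": [
    [[0, 0, 0], [0, 0, 1], 0],
    [[0, 0, 0], [0, 0, 1], 0],
    [[0, 0, 0], [0, 0, 1], 0],
    [[0, 0, 0], [0, 0, 0], 0],
    [[0, 0, 0], [0, 0, 0], 0]
  ]
}}

```text
time_s: 13.32
ee_pos: [0.5531, 0.0088, 0.1104]
eef_rot: [-3.142, 0.0, -1.542]
force: [0.1, -0.7, 4.7]
grip_width: 0.0004
```

```bash
python3 look.py pics/7.png
```

```text
13.325 [0.55314917 0.00879763 0.11042661] tip z 0.09342660963513312 [ 0.13168729 -0.70705532  4.68046459] [ 0.0006 -0.0011  0.0006  0.0002 -0.0006 -0.0009]
```

View pics/7.png

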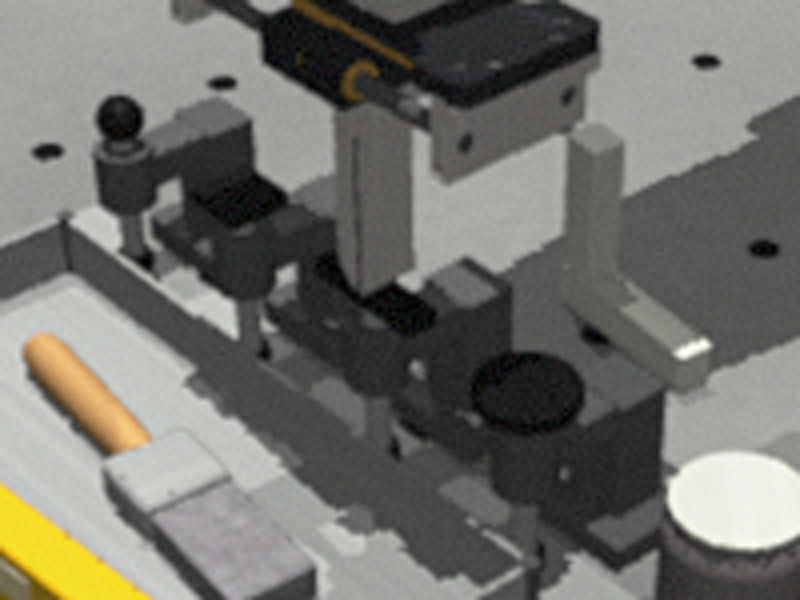

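Bar sunk too. A small extra push, lift straight up, then clear the view and check.

Request:
{"api": "drive_tool", "payload": {
  "increments": [
    [[0, 0, 0], [0, 0, 0.5], 0],
    [[0, 0, 0], [0, 0, 0], 0],
    [[0, 0, 0], [0, 0, 0], 0],
    [[0, 0, 0], [0, 0, -5], 0],
    [[0, 0, 0], [0, 0, -15], 0],
    [[0, 0, 0], [0, 0, -30], 0],
    [[0, 0, 0], [0, 0, -40], 0],
    [[0, 0, 0], [0, 0, -40], 0],
    [[0, 0, 0], [0, 0, -20], 0],
    [[0, 0, 0], [0, 0, 0], 0],
    [[0, 0, 0], [0, 0, 0], 0],
    [[0, 0, 0], [0, 0, 0], 0]
  ]
}}

```text
time_s: 14.88
ee_pos: [0.5528, 0.0088, 0.2589]
eef_rot: [3.14, 0.0, -1.542]
force: [-0.4, -0.5, -0.1]
grip_width: 0.0003
```

```bash
python3 look.py pics/8.png
python3 - <<'E'
import cv2,numpy as np
a=cv2.imread('pics/scene0.png');a=cv2.resize(a[150:300,200:400],(800,600),interpolation=cv2.INTER_CUBIC)
b=cv2.imread('pics/8.png')
cv2.imwrite('pics/9.png',np.vstack([a[60:440:,80:600],b[60:440,80:600]])[:,:].copy() if 0 else np.hstack([cv2.resize(x[60:460,80:600],(400,308)) for x in(a,b)]))
E
```

```text
14.875 [0.55282452 0.00877907 0.25892438] tip z 0.24192437908862352 [-0.40134468 -0.45355021 -0.12769725] [ 0.0008 -0.0011 -0.0037  0.0018  0.0011 -0.0015]
```

View pics/8.png

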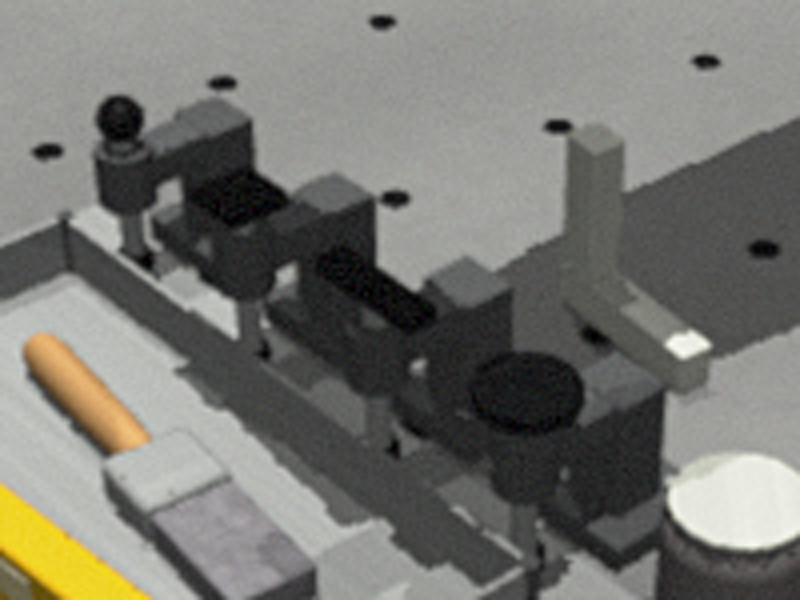

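View pics/9.png

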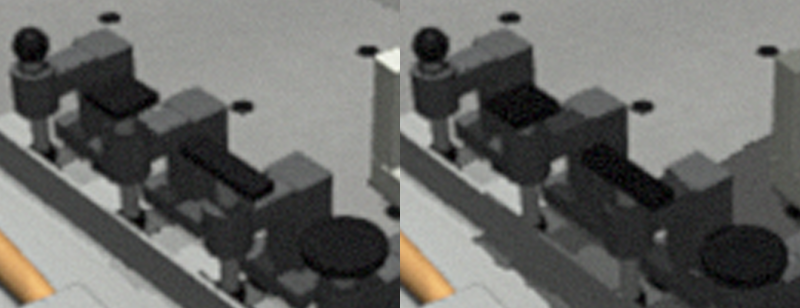

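All three caps are visibly lower and the ball is unchanged. I'll measure the image shifts before handing in.

Run:
```python
import cv2
from h import *
a=cv2.imread('pics/scene0.png');a=cv2.resize(a[150:300,200:400],(800,600),interpolation=cv2.INTER_CUBIC);b=cv2.imread('pics/8.png')
# dark-mask template match per cap
m=[np.where(x.max(2)<38,255,0).astype(np.uint8) for x in(a,b)]
ex=dict(disc=(.5506,.0978,460,590,330,410),bar=(.553,.0088,310,445,225,320),sq=(.5556,-.08,185,295,150,220),ball=(.558,-.169,90,150,90,150))
for n,(x,y,u0,u1,v0,v1) in ex.items():
    p=proj('scene',[[x,y,.1],[x,y,.095]]);d5=(p[1]-p[0])[1]*4
    t=m[0][v0:v1,u0:u1];w=m[1][v0-10:v1+30,u0-6:u1+6]
    r=cv2.matchTemplate(w,t,cv2.TM_CCOEFF_NORMED);_,s,_,l=cv2.minMaxLoc(r)
    print(n,'shift',l[0]-6,l[1]-10,'score',round(s,2),'-> mm',round((l[1]-10)/d5*5,1))
```

```text
disc shift 0 10 score 0.76 -> mm 4.7
bar shift 1 11 score 0.7 -> mm 5.3
sq shift 2 11 score 0.75 -> mm 5.5
ball shift 0 0 score 0.95 -> mm 0.0
```

```bash
python3 -c "
from station import ctrl
print(ctrl.hand_in())"
```

```text
the job is handed in; nothing more can be done
None
```

I touched the disc, then the square, then the bar with the shut fingertips. The highest push I read was about 4.7 N. Each got a last nudge of 0.5–0.7 mm that I didn't read the force for. I then lifted clear and handed in at about 15 s.

My last picture puts the disc about 4.7 mm down, the square 5.5 mm and the bar 5.3 mm, with the ball top at 0.0 mm. The image match for the three flat caps was only moderate (0.70–0.76), but it agrees with the roughly 6 mm the fingertips travelled past the raised height and with the forces. The brush, magnet square and can look unmoved, and so does the part of the level in view. I measured none of their positions. No check failed.

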